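Slide a chassis rail into the assembly jig, in behind the post

TASK

Slide the long wooden rail into the bay of the plywood assembly jig, angling one end in behind the metal post first and then swinging the other end in, until it lies flat against the back fence along its whole length. Only push it along the table with the fingertips: do not pinch it, lift it or tip it, and leave the other things where they are. Then take the hand away.

Things in the scene. Friction and masses are not known exactly. Their poses are not given: they have to be found in the camera images.
- rail: the long straight pale wooden rail, 200 mm long, 22 mm wide, 18 mm high, about 50 g, loose and lying flat on the table in front of the jig. Origin at the centre of its underside; its y axis runs along its length, x across its width, z up. Both ends are alike and either may go in first
- rail_end_a (a point): centre of the rail's end face at its own +y end, 9 mm above its underside
- rail_end_b (a point): centre of the rail's end face at its own -y end, 9 mm above its underside
- jig: the plywood jig, fixed to the table: a U-shaped frame 28 mm high with no floor, its open mouth towards the robot. Origin at table level, at the middle of the inner face of the back fence; its x axis points out of the bay through the fence (away from the robot), y along the fence, z up. The fence is 18 mm thick (x 0 to 18 mm). The bay is 260 mm long (y -130 to +130 mm) between two side walls, each 18 mm thick, that reach 50 mm forward from the fence face (x -50 to 0 mm)
- post: a fixed upright round brass post, 20 mm across and 40 mm high, standing in front of the bay about 75 mm from the fence face and about 60 mm to one side of the bay's middle (left or right: it varies), so that the rail cannot go in straight. Origin at the centre of its foot. The flat dark hole at the mirrored place is flush with the table and harmless
- car: model solar car without its panel, plywood with four black wheels, about 190 x 115 x 61 mm; loose, to be left alone. Origin at its underside
- wheel_a: black toy tyre with pale hub lying flat, 52 mm across, 20 mm high, beside one side wall of the jig; loose, to be left alone. Origin at its underside
- wheel_b: another such tyre, 52 mm across, 20 mm high, beside the other side wall; loose, to be left alone. Origin at its underside
- motor: small steel motor, 20 x 30 x 20 mm, behind the fence; loose, to be left alone. Origin at its underside
- glue: standing white glue bottle, 38 mm across, 85 mm tall; loose, to be left alone. Origin at its underside
- panel: black solar panel lying flat, 75 x 75 x 4 mm; loose, to be left alone. Origin at its underside
- driver: screwdriver lying on the table; loose, to be left alone. Origin at its underside
- offcut: short wooden offcut, 22 x 70 x 18 mm, behind the fence (not the rail); loose, to be left alone. Origin at its underside
Mind the look-alikes: they are no part of the job. Of the things that look like the rail, take the one that is farthest to the robot's right at the start.

How it is judged:
By the outcome, as a careful person would: the job done as asked, in the order asked, and still so for the second after the job is handed in, with the robot touching nothing.
It also fails if it takes over 72 s, if anything falls off the work surface, if the arm or the gripper's body presses on something with over 40 N, if the wrist force passes 120 N, or if a joint passes its speed limit or range.

ROBOT

A 6-joint arm with a two-finger parallel gripper is mounted at the origin on the work surface. World frame = base frame: x ahead of the robot, y to its left, z up, the work surface at z = 0. Lengths are in m, angles in degrees, forces in N, time in s.
With the tool pointing down it reaches from about 0.4 to 0.825 m from the base axis. Payload 7 kg.
Tool frame: the origin (TCP) lies midway between the tips of the shut fingers; the grasp point (between the pads) lies r.pinch_z behind it (r.pinch_z is the distance from the TCP to the grasp point, in m); z points along the fingers, y is the line along which they close (so a half turn about z gives the same grasp; the last joint's range is limited). The gripper opens to 88 mm and grips with 3 to 60 N. Pads are 19 mm wide; open, the fingers measure 130 mm over their backs; the gripper's body (78 mm by 193 mm) begins 47 mm behind the grasp point.
Start: joints at [90.934, 20.546, 0.682, 0, -70.136, -16.507], TCP at [0.181, 0.65, 0.227] pointing down, gripper open.
Joint ranges: [-176.03, 176.03], [-82.01, 121.73], [-58.28, 71.71], [-173.87, 95.51], [-174.79, -0.11], [-173.66, 173.66]. Speed limits (degrees/s): [136.94, 136.94, 172.46, 180, 180, 180].

INTERFACE

Orientations are given as [roll, pitch, yaw] about the fixed x, y, z axes, in that order (R = Rz(yaw) Ry(pitch) Rx(roll)).
In Python, from plant import r, optics, job gives the robot as it stands.
- The arm moves only by the shell command python3 -m crank 'ROWS' [FORCE]. ROWS is JSON, a list of rows, each an object with "xyz": the shift along the tool's x, y, z in units of 30 mm (1.0 is 30 mm), a list of three; "delta_rot": the turn, a rotation vector about the tool's x, y, z in degrees, a list of three; "claw": the closure, from 0 (fully open) to 1 (shut). A call has 1 to 20 rows; each row is the pose to reach, as a shift and turn from the pose commanded when the call began, along the tool's axes at that moment; what a row does not reach only later rows make up. A row lasts 1/8 s, in which the tool goes at most 62.5 mm and 10.7 degrees, less where a joint would pass 70% of its speed; a pose out of reach is approached as far as the arm can. A call with a gripper value outside its range is refused whole. The fingers move at their own pace and stop on an object; FORCE is the grip in N (left out, the last holds). Time passes only in rows, so rows that repeat a pose let the fingers close. It gives the time, the measured TCP pose, the force, the opening and the grip force at its end, in the units of the state.
- r.get_state(): the state, without advancing time (a new reading comes with each control period).
- optics.capture(name): name is "scene" or "side" or "wrist"; returns a dict with "img" (400x640x3 uint8, blue, green, red), "fovy" (degrees; the focal length in pixels is half the picture's height over the tangent of half this angle, whatever the lens; pixels are square), "cx", "cy" (the principal point, pixels), "eye" and "rotation" of the camera in the world; the wrist camera has in their place "hand_eye" (4x4, takes a point from camera to tool coordinates, whose origin is the TCP and whose axes are the flange's). Camera axes: x right, y up, looking along -z (the intrinsics and any distortion apply to the point x, -y, -z); pixel columns grow to the right and rows downward; lengths in m; the calibration is good to about 2 mm. A picture is of the moment at which its call begins: read the wrist's pose just before it. There is no depth.
- job.close_job(): hands the job in; it is judged then, once.
The state is a dict: "time_s": time; "joints": joint angles; "qd": joint speeds; "joint_torque": joint torques, N m; "tcp_pos": TCP position; "eef_rot": TCP orientation; "contact_force": force on the tool from outside, world axes, zero at the start; "moment": the same for the moment, N m; "gripper_width": finger opening in m; "gripper_force": force on a finger pad.
Only numpy, scipy, OpenCV 4.12 (cv2) and the standard library are available. Lean on these libraries where they do the work, as an engineer would, in place of code of your own. Each camera call takes 0.05 s, during which the arm holds its last target. There are 200 camera calls.

## Working session

There is one attempt and no reset: what is moved stays moved. The work goes in short steps, Python scripts to look and compute and a shell command to move; the robot and the scene stay as the last step left them, time stands still between calls to the robot, and variables do not carry over. Pictures are saved under pics/ and viewed, at most 10 in all, crops included, and the job is handed in when it is done.

```bash
ls; mkdir -p pics
python3 - <<'E'
from plant import r,optics,job
import cv2
print(r.get_state(), r.pinch_z)
for n in("scene","side"):
    c=optics.capture(n); cv2.imwrite(f"pics/{n}0.png",c["img"]); print({k:v for k,v in c.items() if k!="img"})
E
```

```text
pics
{'time_s': 0.0, 'joints': array([ 9.09345840e+01,  2.05916315e+01,  6.34122759e-01, -2.07417045e-02,
       -7.01349675e+01, -1.65075433e+01]), 'qd': array([-0.0698822 , -0.02767191, -0.08115878, -0.01558356, -0.13975726,
       -0.02082926]), 'joint_torque': array([-1.53086468e-03, -5.82713270e+01,  2.93062896e+01,  6.99726686e+00,
        6.84000668e-03, -1.57679519e-04]), 'tcp_pos': array([0.18109738, 0.64975109, 0.22562116]), 'eef_rot': array([ 1.79905795e+02, -7.58416837e-03, -1.55800169e+01]), 'contact_force': array([0.44278911, 0.1076318 , 0.55313482]), 'moment': array([-0.04509663, -0.05001502,  0.01569737]), 'gripper_force': 0.0, 'gripper_width': 0.08772462075233112} 0.0188
{'fovy': 50.62384137172819, 'cx': 318.0956518326843, 'cy': 198.818106403844, 'eye': array([1.31448388, 0.3638985 , 0.57953906]), 'rotation': array([ 58.96759872,  -0.73714005, 114.65112451])}
{'fovy': 56.86105907221178, 'cx': 316.5516547548111, 'cy': 198.7954510758747, 'eye': array([ 0.3493315 , -0.69250392,  0.59185576]), 'rotation': array([ 52.13724025,  -0.60284719, -12.02864714])}
```

View pics/scene0.png

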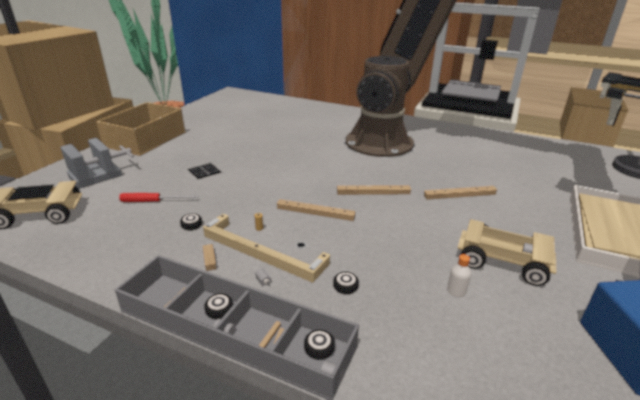

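View pics/side0.png

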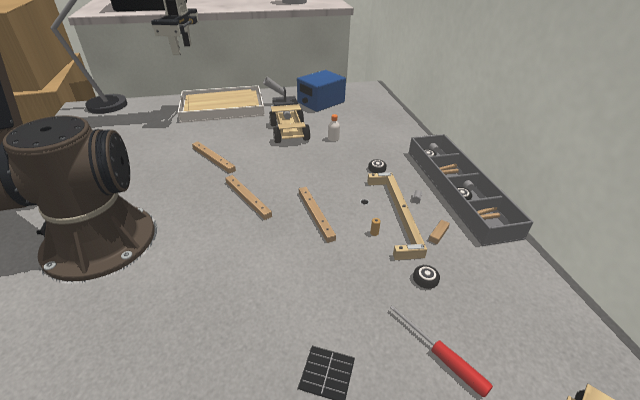

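The side view shows three rails. The one at side (317,213) / scene (316,210) is farthest to the robot's right and lies in front of the jig. The post is at side (375,227), with the hole at (364,202). The jig fence runs from (390,178) to (420,245). I'll zoom in to get corners.

Run:
```python
import cv2
a=cv2.imread("pics/side0.png")[150:265,290:450]; cv2.imwrite("pics/s1.png",cv2.resize(a,None,fx=5,fy=5,interpolation=cv2.INTER_CUBIC))
a=cv2.imread("pics/scene0.png")[190:290,195:355]; cv2.imwrite("pics/c1.png",cv2.resize(a,None,fx=5,fy=5,interpolation=cv2.INTER_CUBIC))
```

```text
(no output)
```

View pics/s1.png

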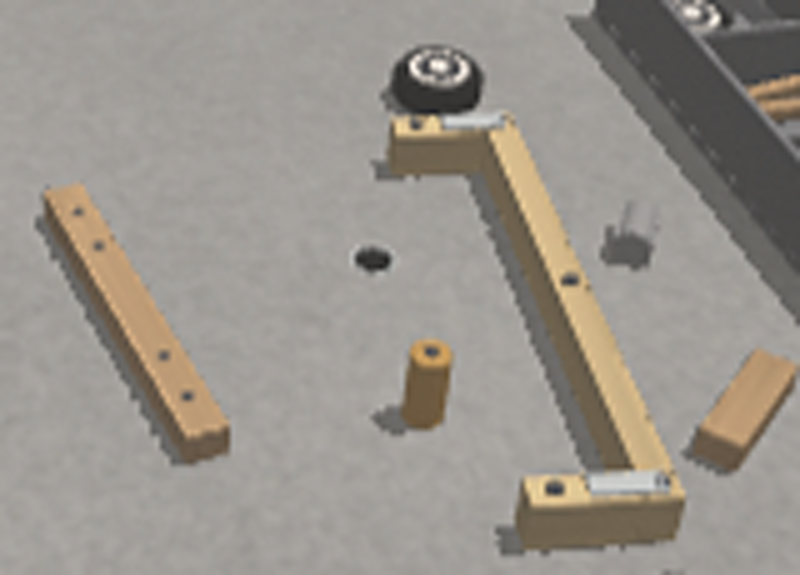

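View pics/c1.png

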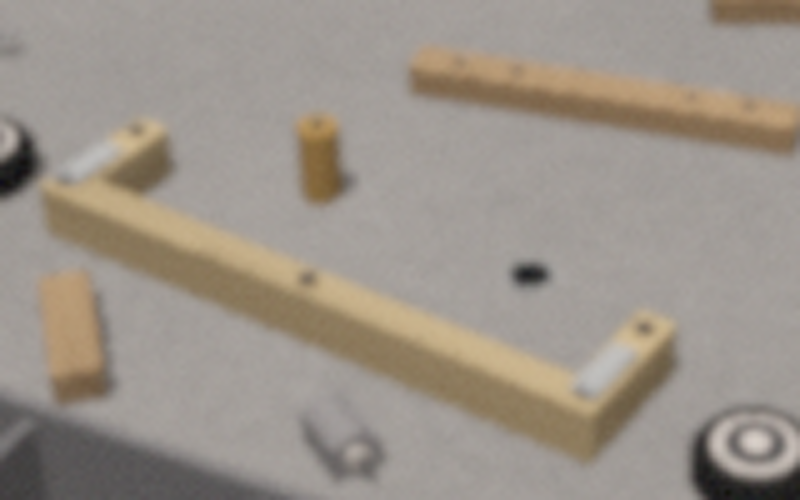

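The post is on the robot's right, at crop (431,352) in the side view. So the rail's right end goes in first. The crops give usable corners for the rail and the jig, and I'll fit their poses from both cameras.

```bash
cat > h.py <<'E'
import numpy as np
from scipy.spatial.transform import Rotation as Ro
from scipy.optimize import least_squares
CAM={"scene":(50.62384137,318.09565,198.8181,[1.31448388,.3638985,.57953906],[58.96759872,-.73714005,114.65112451]),
"side":(56.86105907,316.55165,198.79545,[.3493315,-.69250392,.59185576],[52.13724025,-.60284719,-12.02864714])}
def proj(P,n,R=None,e=None):
    fv,cx,cy,eye,rpy=CAM[n]; f=200/np.tan(np.radians(fv/2))
    p=(np.atleast_2d(P)-eye)@Ro.from_euler("xyz",rpy,degrees=True).as_matrix()
    return np.c_[cx+f*p[:,0]/-p[:,2],cy+f*p[:,1]/p[:,2]]
def T(q,L):
    L=np.atleast_2d(L); c,s=np.cos(q[2]),np.sin(q[2])
    return np.c_[q[0]+c*L[:,0]-s*L[:,1],q[1]+s*L[:,0]+c*L[:,1],L[:,2]]
E
cat > m.py <<'E'
from h import *
O={"side":(290,150),"scene":(195,190)}
def px(n,p): return (np.array(p,float)+.5)/5-.5+O[n]
h=.028
J={"side":[((-.05,.148,h),(395,120)),((-.05,.13,h),(390,137)),((0,.13,h),(487,135)),((.018,.148,h),(515,118)),((-.05,-.13,h),(527,478)),((-.05,-.148,h),(520,500)),((0,-.13,h),(632,470)),((.018,-.148,h),(684,494))],
"scene":[((.018,-.148,h),(45,190)),((.018,.148,h),(590,405)),((-.05,.148,h),(675,322)),((-.05,.13,h),(632,312)),((-.05,-.148,h),(130,122)),((-.05,-.13,h),(166,125)),((.018,.148,0),(588,458))]}
a=.011;b=.1;z=.018
Rl={"side":[((-a,b,z),(42,195)),((a,b,z),(85,185)),((a,-b,z),(230,430)),((-a,-b,z),(185,440)),((a,-b,0),(229,452))],
"scene":[((-a,-b,z),(415,49)),((a,-b,z),(412,67)),((a,-b,0),(412,92)),((a,b,z),(795,127)),((a,b,0),(793,152))]}
Po={"side":[((0,0,.04),(431,352))],"scene":[((0,0,.04),(318,121))]}
Ho={"side":[((0,0,0),(373,260))],"scene":[((0,0,0),(530,274))]}
def fit(D,q0,sets,yaw=True):
    def f(q):
        q=np.r_[q,0] if not yaw else q
        return np.concatenate([(proj(T(q,[l for l,_ in D[n]]),n)-[px(n,p) for _,p in D[n]]).ravel() for n in sets])
    s=least_squares(f,q0); return s.x,np.abs(s.fun).max(),np.sqrt((s.fun**2).mean())
for nm,D,y in(("jig",J,1),("rail",Rl,1),("post",Po,0),("hole",Ho,0)):
    for S in(["side"],["scene"],["side","scene"]):
        q,m,e=fit(D,[.6,.1,0][:3 if y else 2],S,y); print(nm,S,q.round(4),np.degrees(q[2]).round(2) if y else'',m.round(2),e.round(2))
        if nm=="jig":qj=q
    p=np.array([q[0],q[1]])-qj[:2]; c,s=np.cos(qj[2]),np.sin(qj[2]); print("  in jig",(c*p[0]+s*p[1]).round(4),(-s*p[0]+c*p[1]).round(4))
E
python3 m.py
```

```text
jig ['side'] [ 0.6995 -0.0515 -0.1223] -7.01 1.88 0.97
jig ['scene'] [ 0.7024 -0.0508 -0.1066] -6.11 2.37 1.12
jig ['side', 'scene'] [ 0.7004 -0.0513 -0.117 ] -6.7 2.4 1.14
  in jig 0.0 0.0
rail ['side'] [ 0.4975 -0.0138  0.1518] 8.7 1.06 0.47
rail ['scene'] [ 0.4989 -0.0101  0.1784] 10.22 1.2 0.74
rail ['side', 'scene'] [ 0.4978 -0.0117  0.1587] 9.09 1.6 0.79
  in jig -0.2059 0.0156
post ['side'] [ 0.6187 -0.1025]  0.0 0.0
post ['scene'] [ 0.6189 -0.1012]  0.0 0.0
post ['side', 'scene'] [ 0.6187 -0.1018]  0.21 0.14
  in jig -0.0752 -0.0597
hole ['side'] [0.6327 0.0151]  0.0 0.0
hole ['scene'] [0.634  0.0165]  0.0 0.0
hole ['side', 'scene'] [0.6333 0.016 ]  0.24 0.17
  in jig -0.0745 0.059
```

The fits agree with the given sizes: the post is at jig (-75,-60) mm and the hole at (-75,+59). I'll now move over the scene for a wrist check.

```bash
A='{"xyz":[10.9,5.6,-1],"delta_rot":[0,0,-12],"claw":0}'; python3 -m crank '[{"xyz":[10.9,5.6,-1],"delta_rot":[0,0,-12],"claw":0},{"xyz":[10.9,5.6,-1],"delta_rot":[0,0,-12],"claw":0},{"xyz":[10.9,5.6,-1],"delta_rot":[0,0,-12],"claw":0},{"xyz":[10.9,5.6,-1],"delta_rot":[0,0,-12],"claw":0},{"xyz":[10.9,5.6,-1],"delta_rot":[0,0,-12],"claw":0},{"xyz":[16.1,18,-1],"delta_rot":[0,0,-24.7],"claw":0},{"xyz":[16.1,18,-1],"delta_rot":[0,0,-24.7],"claw":0},{"xyz":[16.1,18,-1],"delta_rot":[0,0,-24.7],"claw":0},{"xyz":[16.1,18,-1],"delta_rot":[0,0,-24.7],"claw":0},{"xyz":[16.1,18,-1],"delta_rot":[0,0,-24.7],"claw":0},{"xyz":[16.1,18,-1],"delta_rot":[0,0,-24.7],"claw":0},{"xyz":[16.1,18,-1],"delta_rot":[0,0,-24.7],"claw":0},{"xyz":[16.1,18,-1],"delta_rot":[0,0,-24.7],"claw":0},{"xyz":[16.1,18,-1],"delta_rot":[0,0,-24.7],"claw":0},{"xyz":[16.1,18,-1],"delta_rot":[0,0,-24.7],"claw":0},{"xyz":[16.1,18,-1],"delta_rot":[0,0,-24.7],"claw":0}]'
python3 - <<'E'
from plant import r,optics
import cv2,pickle
s=r.get_state(); c=optics.capture("wrist"); cv2.imwrite("pics/w1.png",c["img"]); pickle.dump((s,c),open("w1.pkl","wb"))
print({k:v for k,v in c.items() if k!="img"}, s["tcp_pos"],s["eef_rot"],s["joints"].round(1),s["time_s"])
E
```

```text
time_s: 2.1
tcp_pos: [0.5014, 0.0016, 0.2566]
eef_rot: [-180.0, -0.0, 9.2]
contact_force: [-0.4, 0.2, 0.2]
gripper_width: 0.0876
gripper_force: 0.0
{'fovy': 61.22894037499816, 'cx': 320.6699798201418, 'cy': 201.32081282080074, 'hand_eye': array([[ 3.68944091e-04,  9.66770909e-01,  2.55644036e-01,
         6.90066909e-02],
       [ 9.99999842e-01, -2.48433846e-04, -5.03690284e-04,
        -1.13840834e-03],
       [-4.23442482e-04,  2.55644182e-01, -9.66770848e-01,
        -1.57596976e-01],
       [ 0.00000000e+00,  0.00000000e+00,  0.00000000e+00,
         1.00000000e+00]])} [0.50144119 0.00160999 0.25655479] [-1.79994556e+02 -1.25117852e-03  9.24139260e+00] [ 22.7   2.9 -18.   -0.  -69.1  76.6] 2.1
```

View pics/w1.png

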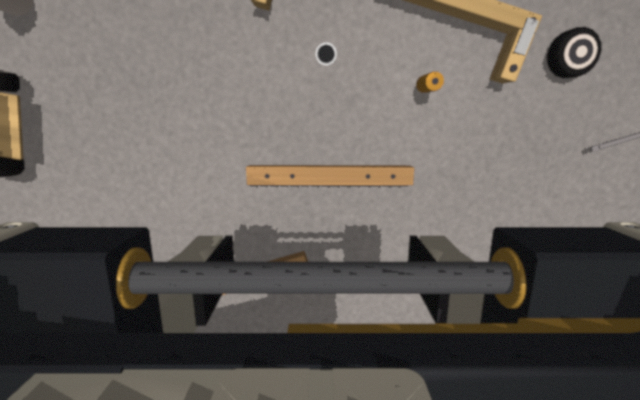

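The wrist view shows the rail spanning (247,165) to (413,186), the post top at (434,81), the hole at (326,54), and the jig's right arm at (510,78). I'll refine the poses from these.

```bash
cat >> h.py <<'E'
def wray(pts,z,s,c):
    f=200/np.tan(np.radians(c["fovy"]/2)); H=c["hand_eye"]; p=np.atleast_2d(np.array(pts,float))
    d=np.c_[(p[:,0]-c["cx"])/f,-(p[:,1]-c["cy"])/f,-np.ones(len(p))]
    R=Ro.from_euler("xyz",s["eef_rot"],degrees=True).as_matrix()
    d=d@(R@H[:3,:3]).T; o=R@H[:3,3]+s["tcp_pos"]
    return o+d*((np.reshape(z,(-1,1))-o[2])/d[:,2:])
E
python3 - <<'E'
from h import *; import pickle
s,c=pickle.load(open("w1.pkl","rb"))
k=wray([(247,165),(413,166),(413,186),(247,185)],.018,s,c); print(k.round(4),k.mean(0).round(4))
e=(k[0]+k[3]-k[1]-k[2])[:2]/2; print(np.linalg.norm(e),np.degrees(np.arctan2(-e[0],e[1])))
print("post",wray([(435,80)],.04,s,c).round(4),"hole",wray([(326,54)],0,s,c).round(4))
k=wray([(498,77),(517,82),(541,14),(431,6)],.028,s,c);print("arm",k.round(4))
print("model",T([.7004,-.0513,-.117],[(-.05,-.13,.028),(-.05,-.148,.028),(.018,-.148,.028)]).round(4))
E
```

```text
[[ 0.4957  0.0897  0.018 ]
 [ 0.5261 -0.1038  0.018 ]
 [ 0.5025 -0.1093  0.018 ]
 [ 0.4718  0.0871  0.018 ]] [ 0.499  -0.0091  0.018 ]
0.19729733914924563 8.909088182811404
post [[ 0.6205 -0.0991  0.04  ]] hole [[0.6332 0.0179 0.    ]]
arm [[ 0.6361 -0.169   0.028 ]
 [ 0.6345 -0.1908  0.028 ]
 [ 0.7023 -0.1948  0.028 ]
 [ 0.6912 -0.0811  0.028 ]]
model [[ 0.6356 -0.1746  0.028 ]
 [ 0.6335 -0.1925  0.028 ]
 [ 0.701  -0.2004  0.028 ]]
```

```bash
cat >> h.py <<'E'
JIG=[.7005,-.050,np.radians(-6.6)]
def n2(y): return np.array([np.cos(y),np.sin(y)])
def u2(y): return np.array([-np.sin(y),np.cos(y)])
def rows(targets):
    "targets: (x,y,z,yawdeg) -> rows in present tool axes"
    from plant import r
    s=r.get_state(); R=Ro.from_euler("xyz",s["eef_rot"],degrees=True)
    print("t",round(s["time_s"],2),"tcp",s["tcp_pos"].round(4),"yaw",s["eef_rot"][2].round(2))
    for x,y,z,w in targets:
        d=R.inv().apply(np.array([x,y,z])-s["tcp_pos"])/.03
        rv=(R.inv()*Ro.from_euler("xyz",[180,0,w],degrees=True)).as_rotvec(degrees=True)
        print(d.round(2),rv.round(1), " tgt",np.round([x,y,z,w],4))
E
python3 - <<'E'
from h import *
C=np.array([.498,-.0105]);y0=np.radians(9.0);y1=np.radians(23.4);P=np.array([.6195,-.1005])
L=C+.1*u2(y0); t=[]
def tool(C,y,o=.0205,z=.005): p=C-o*n2(y); t.append((*p,z,np.degrees(y)))
tool(C,y0,.037,.12);tool(C,y0,.037);tool(C,y0)
for k in(1,2,3):
    y=y0+(y1-y0)*k/3; C1=L-.1*u2(y); tool(C1,y)
d=n2(y1)@(C1-P); sE=u2(y1)@(C1-P)-.1; print("d",d,"sE",sE)
C2=C1+(.032-d)*n2(y1); tool(C2,y1)
rows(t); print("C1",C1,"C2",C2)
# other rail ends from side
for p in((270,215),(228,180),(234,170),(193,145)):
    f=lambda q: (proj([[q[0],q[1],.018]],"side")-p).ravel()
    print(p,least_squares(f,[.4,.1]).x.round(3))
E
```

```text
d -0.05089488814698802 sE 0.027709701136547277
t 2.15 tcp [0.5015 0.0015 0.2566] yaw 9.24
[-1.41  0.37  4.55] [-0.  -0.   0.2]  tgt [ 0.4615 -0.0163  0.12    9.    ]
[-1.41  0.37  8.39] [-0.  -0.   0.2]  tgt [ 4.615e-01 -1.630e-02  5.000e-03  9.000e+00]
[-0.86  0.37  8.39] [-0.  -0.   0.2]  tgt [ 4.778e-01 -1.370e-02  5.000e-03  9.000e+00]
[-0.58  0.42  8.39] [-0.  -0.  -4.6]  tgt [ 4.863e-01 -1.370e-02  5.000e-03  1.380e+01]
[-0.3   0.44  8.39] [-0.  -0.  -9.4]  tgt [ 4.948e-01 -1.300e-02  5.000e-03  1.860e+01]
[-0.01  0.44  8.39] [ -0.   -0.  -14.2]  tgt [ 5.033e-01 -1.160e-02  5.000e-03  2.340e+01]
[ 2.67 -0.23  8.39] [ -0.   -0.  -14.2]  tgt [5.793e-01 2.130e-02 5.000e-03 2.340e+01]
C1 [ 0.52207134 -0.00350663] C2 [0.59814851 0.0294149 ]
(270, 215) [ 0.387 -0.012]
(228, 180) [0.292 0.156]
(234, 170) [0.31  0.202]
(193, 145) [0.191 0.368]
```

```bash
python3 -m crank '[{"xyz":[-1.41,0.37,4.5],"delta_rot":[0,0,0],"claw":0},{"xyz":[-1.41,0.37,4.5],"delta_rot":[0,0,0],"claw":0},{"xyz":[-1.41,0.37,4.5],"delta_rot":[0,0,0],"claw":0},{"xyz":[-1.41,0.37,6.5],"delta_rot":[0,0,0],"claw":0},{"xyz":[-1.41,0.37,7.8],"delta_rot":[0,0,0],"claw":0},{"xyz":[-1.41,0.37,8.4],"delta_rot":[0,0,0],"claw":0},{"xyz":[-1.2,0.37,8.4],"delta_rot":[0,0,0],"claw":0},{"xyz":[-1.0,0.37,8.4],"delta_rot":[0,0,0],"claw":0},{"xyz":[-0.86,0.37,8.4],"delta_rot":[0,0,0],"claw":0},{"xyz":[-0.72,0.4,8.4],"delta_rot":[0,0,-2.3],"claw":0},{"xyz":[-0.58,0.42,8.4],"delta_rot":[0,0,-4.6],"claw":0},{"xyz":[-0.44,0.43,8.4],"delta_rot":[0,0,-7],"claw":0},{"xyz":[-0.3,0.44,8.4],"delta_rot":[0,0,-9.4],"claw":0},{"xyz":[-0.15,0.44,8.4],"delta_rot":[0,0,-11.8],"claw":0},{"xyz":[-0.01,0.44,8.4],"delta_rot":[0,0,-14.2],"claw":0},{"xyz":[0.2,0.39,8.4],"delta_rot":[0,0,-14.2],"claw":0}]'
python3 - <<'E'
from plant import r,optics
import cv2,pickle,numpy as np
s=r.get_state(); c=optics.capture("wrist"); a=c["img"]; pickle.dump((s,c),open("w2.pkl","wb"))
b=optics.capture("side")["img"][120:270,210:450]
cv2.imwrite("pics/w2.png",np.vstack([cv2.resize(a[:,:],(440,275)),cv2.resize(b,(440,275))]))
E
```

```text
time_s: 4.15
tcp_pos: [0.5099, -0.0101, 0.0054]
eef_rot: [180.0, -0.1, 23.3]
contact_force: [0.1, -0.1, 1.0]
gripper_width: 0.088
gripper_force: 0.3
```

View pics/w2.png

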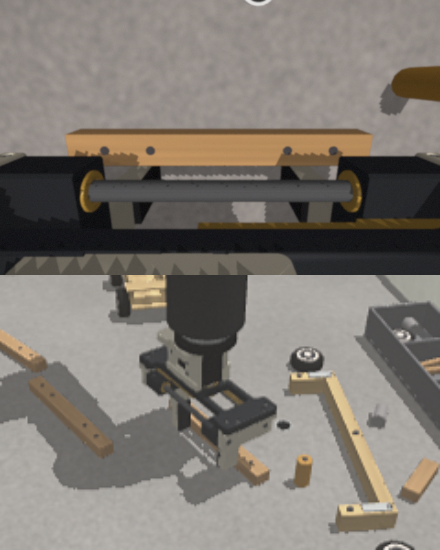

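The rail lies along both fingertips and the wrist camera can see it. I'll measure it precisely.

Run:
```python
from h import *; import pickle,cv2
s,c=pickle.load(open("w2.pkl","rb")); g=c["img"].astype(int)
for u in (160,320,420): print(u,[tuple(g[v,u]) [::2] for v in range(182,246,2)])
for v in (196,203): print(v,[(u,*g[v,u][::2]) for u in list(range(88,112,2))+list(range(530,552,2))])
```

```text
160 [(np.int64(142), np.int64(154)), (np.int64(142), np.int64(154)), (np.int64(127), np.int64(143)), (np.int64(69), np.int64(109)), (np.int64(50), np.int64(101)), (np.int64(53), np.int64(105)), (np.int64(58), np.int64(115)), (np.int64(87), np.int64(172)), (np.int64(94), np.int64(191)), (np.int64(97), np.int64(191)), (np.int64(97), np.int64(191)), (np.int64(96), np.int64(190)), (np.int64(99), np.int64(193)), (np.int64(98), np.int64(193)), (np.int64(98), np.int64(192)), (np.int64(95), np.int64(189)), (np.int64(96), np.int64(187)), (np.int64(93), np.int64(182)), (np.int64(91), np.int64(180)), (np.int64(95), np.int64(183)), (np.int64(95), np.int64(187)), (np.int64(78), np.int64(153)), (np.int64(61), np.int64(122)), (np.int64(61), np.int64(119)), (np.int64(58), np.int64(117)), (np.int64(58), np.int64(114)), (np.int64(59), np.int64(112)), (np.int64(56), np.int64(109)), (np.int64(52), np.int64(105)), (np.int64(59), np.int64(100)), (np.int64(81), np.int64(91)), (np.int64(87), np.int64(94))]
320 [(np.int64(140), np.int64(151)), (np.int64(136), np.int64(148)), (np.int64(123), np.int64(139)), (
[... 2859 characters left out ...]
t64(162)), (96, np.int64(103), np.int64(185)), (98, np.int64(96), np.int64(193)), (100, np.int64(98), np.int64(195)), (102, np.int64(97), np.int64(193)), (104, np.int64(100), np.int64(195)), (106, np.int64(97), np.int64(195)), (108, np.int64(99), np.int64(193)), (110, np.int64(98), np.int64(194)), (530, np.int64(92), np.int64(181)), (532, np.int64(93), np.int64(183)), (534, np.int64(92), np.int64(182)), (536, np.int64(92), np.int64(182)), (538, np.int64(92), np.int64(183)), (540, np.int64(102), np.int64(176)), (542, np.int64(131), np.int64(154)), (544, np.int64(140), np.int64(153)), (546, np.int64(139), np.int64(151)), (548, np.int64(139), np.int64(150)), (550, np.int64(139), np.int64(153))]
```

Run:
```python
from h import *; import pickle
s,c=pickle.load(open("w2.pkl","rb"))
k=wray([(95,195.5),(541.5,195.5),(320,240)],.018,s,c); e=(k[0]-k[1])[:2]; y=np.arctan2(-e[0],e[1])
C=(k[0]+k[1])[:2]/2-.011*n2(y); print(k.round(4),"len",np.linalg.norm(e),"yaw",np.degrees(y),"C",C,"width",n2(y)@(k[0]-k[2])[:2])
print("offset tool->axis",n2(y)@(C-s["tcp_pos"][:2]),"axial off",u2(y)@(C-s["tcp_pos"][:2]))
P=np.array([.6195,-.1005]);y=np.radians(23.4);d=n2(y)@(C-P);print("d",d,"sE",u2(y)@(C-P)-.1)
p=s["tcp_pos"][:2]+(.032-d)*n2(y); rows([(*p,.005,23.4)])
```

```text
[[ 0.5009  0.0955  0.018 ]
 [ 0.579  -0.0856  0.018 ]
 [ 0.521  -0.004   0.018 ]] len 0.19725707041127258 yaw 23.30926102356671 C [0.52984517 0.00061394] width 0.020961169442353673
offset tool->axis 0.022557537775766665 axial off 0.0019762707914656665
d -0.04212394450982377 sE 0.02840400676029975
t 4.25 tcp [ 0.5105 -0.0098  0.0052] yaw 23.28
[ 2.45 -0.    0.01] [ 0.  -0.1 -0.1]  tgt [5.779e-01 1.930e-02 5.000e-03 2.340e+01]
```

```bash
python3 -m crank '[{"xyz":[0.2,0,0],"delta_rot":[0,0,0],"claw":0},{"xyz":[0.4,0,0],"delta_rot":[0,0,0],"claw":0},{"xyz":[0.6,0,0],"delta_rot":[0,0,0],"claw":0},{"xyz":[0.8,0,0],"delta_rot":[0,0,0],"claw":0},{"xyz":[1.0,0,0],"delta_rot":[0,0,0],"claw":0},{"xyz":[1.2,0,0],"delta_rot":[0,0,0],"claw":0},{"xyz":[1.4,0,0],"delta_rot":[0,0,0],"claw":0},{"xyz":[1.6,0,0],"delta_rot":[0,0,0],"claw":0},{"xyz":[1.8,0,0],"delta_rot":[0,0,0],"claw":0},{"xyz":[2.0,0,0],"delta_rot":[0,0,0],"claw":0},{"xyz":[2.2,0,0],"delta_rot":[0,0,0],"claw":0},{"xyz":[2.35,0,0],"delta_rot":[0,0,0],"claw":0},{"xyz":[2.45,0,0],"delta_rot":[0,0,0],"claw":0},{"xyz":[2.45,0,0],"delta_rot":[0,0,0],"claw":0}]'
cat > mw.py <<'E'
# rail in a wrist picture: wood-coloured mask's largest blob rows/cols
from h import *; import cv2,sys,pickle
from plant import r,optics
s=r.get_state(); c=optics.capture("wrist"); g=c["img"].astype(int); pickle.dump((s,c),open(sys.argv[1]+".pkl","wb"))
m=((g[...,2]-g[...,0]>55)&(g[...,2]>145)).astype(np.uint8); m[270:]=0
n,l,st,ce=cv2.connectedComponentsWithStats(m)
for i in sorted(range(1,n),key=lambda i:-st[i,4])[:4]: print(st[i])
i=max(range(1,n),key=lambda i:st[i,4]); ys,xs=np.where(l==i)
w=np.median([ys[xs==x].min() for x in range(xs.min()+10,xs.min()+40)]),np.median([ys[xs==x].min() for x in range(xs.max()-40,xs.max()-10)])
k=wray([(xs.min()-.5,w[0]-.5),(xs.max()+.5,w[1]-.5)],.018,s,c);e=(k[0]-k[1])[:2];y=np.arctan2(-e[0],e[1])
C=(k[0]+k[1])[:2]/2-.011*n2(y); print("len",np.linalg.norm(e),"yaw",np.degrees(y),"C",C,"tcp",s["tcp_pos"],s["eef_rot"][2])
cv2.imwrite("pics/"+sys.argv[1]+".png",c["img"])
E
python3 mw.py w3
```

```text
time_s: 6.0
tcp_pos: [0.577, 0.0189, 0.0046]
eef_rot: [180.0, -0.0, 23.3]
contact_force: [-1.1, -0.2, -0.7]
gripper_width: 0.0872
gripper_force: 0.0
[   94   195   450    46 16063]
[ 536    0  104   74 3573]
[119 262   5   8  19]
[519 266   1   3   3]
len 0.19750701690405478 yaw 23.34333761408566 C [0.59761418 0.02984403] tcp [0.57702388 0.01893319 0.00457249] 23.332108939567227
```

Run:
```python
from h import *
C=np.array([.5976,.0298]);y=np.radians(23.35);u=u2(y);n=n2(y);L=C+.1*u;w=-66.65
T0=lambda a,z:(*(L+a*u),z,w)
b=np.array([.577,.0189])-.02*n
rows([(*b,.005,23.35),(*b,.1,23.35),T0(.032,.1),T0(.032,.005),T0(.01,.005),T0(.0105-.084,.005)])
```

```text
t 6.05 tcp [0.5768 0.0189 0.0046] yaw 23.33
[-0.66  0.   -0.01] [ 0. -0. -0.]  tgt [5.586e-01 1.100e-02 5.000e-03 2.335e+01]
[-0.66  0.   -3.18] [ 0. -0. -0.]  tgt [5.586e-01 1.100e-02 1.000e-01 2.335e+01]
[ 0.78 -4.46 -3.18] [-0. -0. 90.]  tgt [  0.5453   0.151    0.1    -66.65  ]
[ 0.78 -4.46 -0.01] [-0. -0. 90.]  tgt [ 5.453e-01  1.510e-01  5.000e-03 -6.665e+01]
[ 0.78 -3.73 -0.01] [-0. -0. 90.]  tgt [ 5.540e-01  1.308e-01  5.000e-03 -6.665e+01]
[ 0.78 -0.94 -0.01] [-0. -0. 90.]  tgt [ 5.871e-01  5.410e-02  5.000e-03 -6.665e+01]
```

```bash
python3 -m crank '[{"xyz":[-0.66,0,0],"delta_rot":[0,0,0],"claw":0},{"xyz":[-0.66,0,-3.2],"delta_rot":[0,0,0],"claw":0},{"xyz":[-0.66,0,-3.2],"delta_rot":[0,0,0],"claw":1},{"xyz":[0.78,-4.46,-3.2],"delta_rot":[0,0,90],"claw":1},{"xyz":[0.78,-4.46,-3.2],"delta_rot":[0,0,90],"claw":1},{"xyz":[0.78,-4.46,-3.2],"delta_rot":[0,0,90],"claw":1},{"xyz":[0.78,-4.46,-3.2],"delta_rot":[0,0,90],"claw":1},{"xyz":[0.78,-4.46,-3.2],"delta_rot":[0,0,90],"claw":1},{"xyz":[0.78,-4.46,-3.2],"delta_rot":[0,0,90],"claw":1},{"xyz":[0.78,-4.46,-3.2],"delta_rot":[0,0,90],"claw":1},{"xyz":[0.78,-4.46,-3.2],"delta_rot":[0,0,90],"claw":1},{"xyz":[0.78,-4.46,-3.2],"delta_rot":[0,0,90],"claw":1},{"xyz":[0.78,-4.46,-3.2],"delta_rot":[0,0,90],"claw":1},{"xyz":[0.78,-4.46,-3.2],"delta_rot":[0,0,90],"claw":1},{"xyz":[0.78,-4.46,-1.2],"delta_rot":[0,0,90],"claw":1},{"xyz":[0.78,-4.46,0],"delta_rot":[0,0,90],"claw":1},{"xyz":[0.78,-4.46,0],"delta_rot":[0,0,90],"claw":1}]'
python3 - <<'E'
from plant import r,optics
import cv2,pickle,numpy as np
s=r.get_state(); print(s["joints"].round(1)); c=optics.capture("wrist"); a=c["img"]; pickle.dump((s,c),open("w4.pkl","wb"))
b=optics.capture("side")["img"][130:270,280:450]
cv2.imwrite("pics/w4.png",np.hstack([cv2.resize(a,(400,300)),cv2.resize(b,(400,300))]))
E
```

```text
time_s: 8.18
tcp_pos: [0.5447, 0.1506, 0.0028]
eef_rot: [179.8, -0.0, -66.6]
contact_force: [1.0, 0.1, 0.4]
gripper_width: 0.0006
gripper_force: 0.0
[ 35.3  24.3 -27.8   0.  -38.  -11.9]
```

View pics/w4.png

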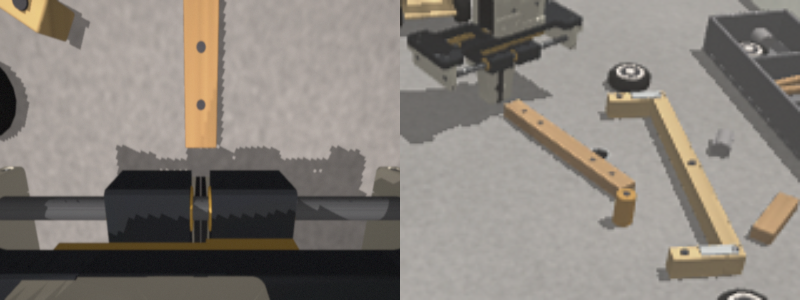

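The wrist view shows the rail centred ahead of the shut fingers. The side view shows it left of the post and clear of it. Next is the axial push, first part.

```bash
python3 -m crank '[{"xyz":[0.3,0,-0.07],"delta_rot":[0,0,0],"claw":1},{"xyz":[0.5,0,-0.07],"delta_rot":[0,0,0],"claw":1},{"xyz":[0.65,0,-0.07],"delta_rot":[0,0,0],"claw":1},{"xyz":[0.8,0,-0.07],"delta_rot":[0,0,0],"claw":1},{"xyz":[0.95,0,-0.07],"delta_rot":[0,0,0],"claw":1},{"xyz":[1.1,0,-0.07],"delta_rot":[0,0,0],"claw":1},{"xyz":[1.25,0,-0.07],"delta_rot":[0,0,0],"claw":1},{"xyz":[1.4,0,-0.07],"delta_rot":[0,0,0],"claw":1},{"xyz":[1.55,0,-0.07],"delta_rot":[0,0,0],"claw":1},{"xyz":[1.7,0,-0.07],"delta_rot":[0,0,0],"claw":1},{"xyz":[1.85,0,-0.07],"delta_rot":[0,0,0],"claw":1},{"xyz":[2.0,0,-0.07],"delta_rot":[0,0,0],"claw":1}]'
python3 - <<'E'
from h import *; import cv2,pickle
from plant import r,optics
s=r.get_state(); c=optics.capture("wrist"); g=c["img"].astype(int)
m=((g[...,2]-g[...,0]>55)&(g[...,2]>145)); L=[];Rr=[]
for v in range(20,190,10):
    x=np.where(m[v,250:400])[0]+250; L.append((x.min()-.5,v));Rr.append((x.max()+.5,v))
for e in(L,Rr):
    k=wray(e,.018,s,c); p=np.polyfit(k[:,1],k[:,0],1); print("yaw",-np.degrees(np.arctan(p[0])),"resid",(np.polyval(p,k[:,1])-k[:,0]).std(), k[0].round(4),k[-1].round(4))
x=[v for v in range(150,260) if m[v,320]]; print("end row",max(x),wray([(320,max(x)+.5)],.018,s,c),s["tcp_pos"])
cv2.imwrite("pics/w5.png",c["img"])
E
```

```text
time_s: 9.78
tcp_pos: [0.5692, 0.0956, 0.0066]
eef_rot: [180.0, -0.0, -66.7]
contact_force: [-0.1, 1.3, 0.2]
gripper_width: 0.0004
gripper_force: 0.3
yaw 23.35057595163252 resid 0.0001313756896680384 [0.6194 0.0055 0.018 ] [0.594  0.0641 0.018 ]
yaw 23.366600043007086 resid 0.00014255159173935303 [ 0.5996 -0.003   0.018 ] [0.5746 0.0557 0.018 ]
end row 200 [[0.58158536 0.0688807  0.018     ]] [0.56915845 0.09558857 0.0066381 ]
```

Run:
```python
from h import *; import cv2
from plant import r,optics
s=r.get_state(); g=cv2.imread("pics/w5.png").astype(int)
c=optics.capture("wrist")
print([(v,g[v,320,0],g[v,320,2]) for v in range(190,250,3)])
for v in (208,215,220,225): print(wray([(320,v)],.018,s,c).round(4), u2(np.radians(23.35))@(s["tcp_pos"]-wray([(320,v)],.018,s,c)[0])[:2])
```

```text
[(190, np.int64(85), np.int64(85)), (193, np.int64(92), np.int64(124)), (196, np.int64(108), np.int64(210)), (199, np.int64(86), np.int64(170)), (202, np.int64(69), np.int64(135)), (205, np.int64(69), np.int64(134)), (208, np.int64(69), np.int64(135)), (211, np.int64(68), np.int64(133)), (214, np.int64(69), np.int64(133)), (217, np.int64(69), np.int64(133)), (220, np.int64(67), np.int64(132)), (223, np.int64(68), np.int64(132)), (226, np.int64(69), np.int64(131)), (229, np.int64(70), np.int64(135)), (232, np.int64(70), np.int64(134)), (235, np.int64(69), np.int64(134)), (238, np.int64(64), np.int64(127)), (241, np.int64(64), np.int64(75)), (244, np.int64(68), np.int64(70)), (247, np.int64(65), np.int64(70))]
[[0.5803 0.0717 0.018 ]] 0.02596452606226549
[[0.579  0.0747 0.018 ]] 0.022671769845453486
[[0.5781 0.0769 0.018 ]] 0.020297364744381482
[[0.5771 0.0791 0.018 ]] 0.01790400898217771
```

View pics/w5.png

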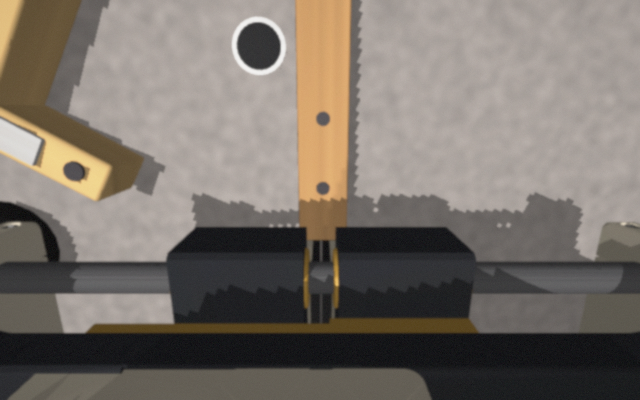

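```bash
python3 -m crank '[{"xyz":[0.15,0,0],"delta_rot":[0,0,0],"claw":1},{"xyz":[0.3,0,0],"delta_rot":[0,0,0],"claw":1},{"xyz":[0.45,0,0],"delta_rot":[0,0,0],"claw":1},{"xyz":[0.6,0,0],"delta_rot":[0,0,0],"claw":1},{"xyz":[0.75,0,0],"delta_rot":[0,0,0],"claw":1},{"xyz":[0.9,0,0],"delta_rot":[0,0,0],"claw":1},{"xyz":[1.05,0,0],"delta_rot":[0,0,0],"claw":1},{"xyz":[1.2,0,0],"delta_rot":[0,0,0],"claw":1},{"xyz":[1.35,0,0],"delta_rot":[0,0,0],"claw":1},{"xyz":[1.5,0,0],"delta_rot":[0,0,0],"claw":1},{"xyz":[1.5,0,0],"delta_rot":[0,0,0],"claw":1}]'
python3 - <<'E'
from h import *; import cv2
from plant import r,optics
s=r.get_state(); c=optics.capture("wrist"); g=c["img"].astype(int)
cv2.imwrite("pics/w6.png",c["img"])
m=((g[...,2]-g[...,0]>55)&(g[...,2]>145)); L=[];Rr=[]
for v in range(60,190,10):
    x=np.where(m[v,260:390])[0]+260; L.append((x.min()-.5,v));Rr.append((x.max()+.5,v))
for e in(L,Rr):
    k=wray(e,.018,s,c); p=np.polyfit(k[:,1],k[:,0],1); print("yaw",-np.degrees(np.arctan(p[0])),(np.polyval(p,k[:,1])-k[:,0]).std(), k[0].round(4),k[-1].round(4))
print(s["tcp_pos"],s["eef_rot"],s["contact_force"])
b=optics.capture("side")["img"][150:265,290:450]
cv2.imwrite("pics/w6.png",np.hstack([cv2.resize(c["img"],(400,300)),cv2.resize(b,(400,300))]))
E
```

```text
time_s: 11.25
tcp_pos: [0.587, 0.0542, 0.0067]
eef_rot: [-180.0, -0.0, -66.7]
contact_force: [-0.1, 0.6, 0.6]
gripper_width: 0.0004
gripper_force: 0.0
yaw 23.282270171515215 0.00012814156971975476 [ 0.6316 -0.0223  0.018 ] [0.6122 0.0229 0.018 ]
yaw 23.019746735992953 0.00013618957749317166 [ 0.6117 -0.0309  0.018 ] [0.5924 0.0143 0.018 ]
[0.58701617 0.05423653 0.00667807] [-1.79997044e+02 -2.74819656e-03 -6.66960876e+01] [-0.10238757  0.62629868  0.57294262]
```

View pics/w6.png

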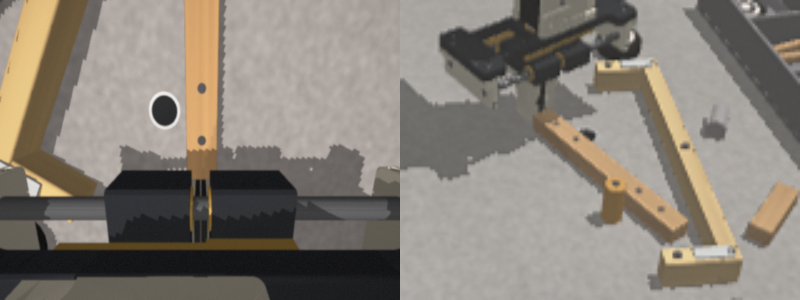

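The side view shows the right end now behind the post and in the bay, yaw still about 23°. Next I'll move the fingers to the front face, left of the post, and plan the swing.

Run:
```python
from h import *
C=np.array([.6308,-.0476]);y=np.radians(23.2);u=u2(y);n=n2(y)
tcp=np.array([.587,.0542])
a=C+.037*u-.038*n
rows([(*(tcp+.02*u),.0067,-66.7),(*(tcp+.02*u),.1,-66.7),(*a,.1,23.2),(*a,.006,23.2)])
print("jig E",C-.1*u)
```

```text
t 11.35 tcp [0.5869 0.0545 0.0067] yaw -66.68
[-0.66 -0.   -0.  ] [-0. -0.  0.]  tgt [ 5.791e-01  7.260e-02  6.700e-03 -6.670e+01]
[-0.66 -0.   -3.11] [-0. -0.  0.]  tgt [  0.5791   0.0726   0.1    -66.7   ]
[ 2.47  1.27 -3.11] [ -0.   -0.  -89.9]  tgt [ 0.5813 -0.0286  0.1    23.2   ]
[2.47 1.27 0.02] [ -0.   -0.  -89.9]  tgt [ 5.813e-01 -2.860e-02  6.000e-03  2.320e+01]
jig E [ 0.67019419 -0.13951353]
```

```bash
python3 -m crank '[{"xyz":[-0.66,0,0],"delta_rot":[0,0,0],"claw":1},{"xyz":[-0.66,0,-3.1],"delta_rot":[0,0,0],"claw":1},{"xyz":[-0.66,0,-3.1],"delta_rot":[0,0,0],"claw":0.15},{"xyz":[2.47,1.27,-3.1],"delta_rot":[0,0,-89.9],"claw":0.15},{"xyz":[2.47,1.27,-3.1],"delta_rot":[0,0,-89.9],"claw":0.15},{"xyz":[2.47,1.27,-3.1],"delta_rot":[0,0,-89.9],"claw":0.15},{"xyz":[2.47,1.27,-3.1],"delta_rot":[0,0,-89.9],"claw":0.15},{"xyz":[2.47,1.27,-3.1],"delta_rot":[0,0,-89.9],"claw":0.15},{"xyz":[2.47,1.27,-3.1],"delta_rot":[0,0,-89.9],"claw":0.15},{"xyz":[2.47,1.27,-3.1],"delta_rot":[0,0,-89.9],"claw":0.15},{"xyz":[2.47,1.27,-3.1],"delta_rot":[0,0,-89.9],"claw":0.15},{"xyz":[2.47,1.27,-3.1],"delta_rot":[0,0,-89.9],"claw":0.15},{"xyz":[2.47,1.27,-3.1],"delta_rot":[0,0,-89.9],"claw":0.15},{"xyz":[2.47,1.27,-3.1],"delta_rot":[0,0,-89.9],"claw":0.15},{"xyz":[2.47,1.27,-2],"delta_rot":[0,0,-89.9],"claw":0.15},{"xyz":[2.47,1.27,-0.8],"delta_rot":[0,0,-89.9],"claw":0.15},{"xyz":[2.47,1.27,0],"delta_rot":[0,0,-89.9],"claw":0.15},{"xyz":[2.47,1.27,0],"delta_rot":[0,0,-89.9],"claw":0.15}]'
python3 mw.py w7
python3 - <<'E'
from h import *
C=np.array([.6308,-.0476]);y=np.radians(23.2);E=C-.1*u2(y)
t=[]
for o in(.0228,):
    t.append((*(C+.037*u2(y)-o*n2(y)),.006,23.2))
for a in np.linspace(23.2,-6.6,7)[1:]:
    q=np.radians(a);t.append((*(E+.137*u2(q)-.0228*n2(q)),.006,a))
t.append((*(np.array(t[-1][:2])+.009*n2(q)),.006,-6.6))
rows(t)
E
```

```text
time_s: 13.6
tcp_pos: [0.5797, -0.0288, 0.0049]
eef_rot: [-180.0, 0.2, 23.2]
contact_force: [-0.6, -0.6, 0.3]
gripper_width: 0.0741
gripper_force: 0.0
[  178   158   462    49 21446]
[ 489    0  151  104 6811]
[147 260   5  10  25]
len 0.19736807258292083 yaw 23.299657807085946 C [ 0.63025114 -0.04694597] tcp [ 0.57973962 -0.02878635  0.00493882] 23.154664857254474
t 13.65 tcp [ 0.5809 -0.0286  0.0064] yaw 23.19
[0.52 0.   0.01] [-0.   0.1 -0. ]  tgt [ 5.953e-01 -2.260e-02  6.000e-03  2.320e+01]
[ 0.92 -0.04  0.01] [0.  0.1 5. ]  tgt [ 6.05700e-01 -1.65000e-02  6.00000e-03  1.82333e+01]
[ 1.32 -0.06  0.01] [0.  0.1 9.9]  tgt [ 6.16600e-01 -1.14000e-02  6.00000e-03  1.32667e+01]
[ 1.72 -0.04  0.01] [ 0.   0.1 14.9]  tgt [ 6.279e-01 -7.200e-03  6.000e-03  8.300e+00]
[2.12 0.02 0.01] [ 0.   0.1 19.9]  tgt [ 0.6395 -0.0041  0.006   3.3333]
[2.51 0.11 0.01] [ 0.   0.1 24.8]  tgt [ 0.6513 -0.0019  0.006  -1.6333]
[2.89 0.23 0.01] [ 0.   0.1 29.8]  tgt [ 6.633e-01 -8.000e-04  6.000e-03 -6.600e+00]
[3.15 0.38 0.01] [ 0.   0.1 29.8]  tgt [ 6.722e-01 -1.800e-03  6.000e-03 -6.600e+00]
```

```bash
python3 -m crank '[{"xyz":[0.3,0,0],"delta_rot":[0,0,0],"claw":0.15},{"xyz":[0.45,0,0],"delta_rot":[0,0,0],"claw":0.15},{"xyz":[0.55,0,0],"delta_rot":[0,0,0],"claw":0.15},{"xyz":[0.72,-0.02,0],"delta_rot":[0,0,2.5],"claw":0.15},{"xyz":[0.92,-0.04,0],"delta_rot":[0,0,5],"claw":0.15},{"xyz":[1.12,-0.05,0],"delta_rot":[0,0,7.5],"claw":0.15},{"xyz":[1.32,-0.06,0],"delta_rot":[0,0,9.9],"claw":0.15},{"xyz":[1.52,-0.05,0],"delta_rot":[0,0,12.4],"claw":0.15},{"xyz":[1.72,-0.04,0],"delta_rot":[0,0,14.9],"claw":0.15},{"xyz":[1.92,-0.01,0],"delta_rot":[0,0,17.4],"claw":0.15},{"xyz":[2.12,0.02,0],"delta_rot":[0,0,19.9],"claw":0.15},{"xyz":[2.32,0.06,0],"delta_rot":[0,0,22.3],"claw":0.15},{"xyz":[2.51,0.11,0],"delta_rot":[0,0,24.8],"claw":0.15},{"xyz":[2.7,0.17,0],"delta_rot":[0,0,27.3],"claw":0.15},{"xyz":[2.89,0.23,0],"delta_rot":[0,0,29.8],"claw":0.15},{"xyz":[2.89,0.23,0],"delta_rot":[0,0,29.8],"claw":0.15}]'
python3 mw.py w8; python3 -c "
import cv2
from plant import optics
cv2.imwrite('pics/s8.png',optics.capture('side')['img'])"
```

```text
time_s: 15.65
tcp_pos: [0.664, -0.0006, 0.0068]
eef_rot: [-180.0, -0.0, -6.6]
contact_force: [-0.7, -0.6, 1.2]
gripper_width: 0.0744
gripper_force: 0.0
[   63   134   577    44 23440]
[  183   192   443    47 16042]
[607   0  33  41 700]
[107 179  13  48 322]
len 0.24568523623238558 yaw -6.641768165356075 C [ 0.71099937 -0.01792685] tcp [ 6.64046996e-01 -6.15533610e-04  6.83109189e-03] -6.565520999315186
```

View pics/w8.png

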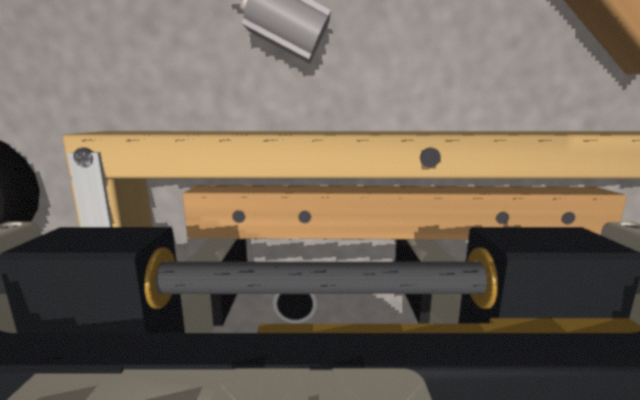

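The wrist view shows the rail parallel to the fence, with its top at rows 192–238 and the fence's inner edge at row 178. A gap of several mm remains, and I'll compute it.

```bash
cat > gap.py <<'E'
from h import *; import pickle,sys,cv2
s,c=pickle.load(open(sys.argv[1]+".pkl","rb")); g=cv2.GaussianBlur(c["img"],(1,5),0).astype(float)[...,2]
dbg=[]
for u in (200,225,270,330,380,450,480,540,580,610):
    p=g[140:240,u-3:u+4].mean(1); d=np.diff(p); 
    dbg.append((u,[(int(v+140.5),int(d[v])) for v in range(1,98) if abs(d[v])>8 and abs(d[v])>=abs(d[v-1]) and abs(d[v])>=abs(d[v+1])]))
for x in dbg: print(x)
E
python3 gap.py w8
python3 - <<'E'
from h import *; import pickle
s,c=pickle.load(open("w8.pkl","rb"))
f=wray([(200,178.5),(600,178.5)],.028,s,c); k=wray([(200,193),(600,193)],.018,s,c); n=n2(np.radians(-6.6))
print("gap",(f-k)[:,:2]@n, "fence J:",f[:,:2]@n, "model",n@np.array(JIG[:2]))
E
```

```text
(200, [(177, -28), (192, 23), (228, -13)])
(225, [(141, 10), (177, -30), (192, 23), (225, -22)])
(270, [(141, 10), (177, -29), (192, 22), (237, -12)])
(330, [(177, -29), (193, 23), (237, -12)])
(380, [(177, -26), (193, 23), (237, -10)])
(450, [(141, 12), (177, -25), (193, 23), (227, -21)])
(480, [(177, -26), (193, 22), (226, -36)])
(540, [(141, 10), (177, -25), (183, 8), (193, 21), (226, -42)])
(580, [(177, -25), (183, 12), (186, -9), (194, 21), (227, -40)])
(610, [(177, -24), (185, 17), (190, -14), (194, 22), (221, -21)])
gap [0.00849371 0.00847961] fence J: [0.70196296 0.70212377] model 0.701604479827721
```

```bash
python3 -m crank '[{"xyz":[0.1,0,0],"delta_rot":[0,0,0],"claw":0.15},{"xyz":[0.18,0,0],"delta_rot":[0,0,0],"claw":0.15},{"xyz":[0.22,0,0],"delta_rot":[0,0,0],"claw":0.15},{"xyz":[0.24,0,0],"delta_rot":[0,0,0],"claw":0.15},{"xyz":[0.26,0,0],"delta_rot":[0,0,0],"claw":0.15},{"xyz":[0.26,0,0],"delta_rot":[0,0,0],"claw":0.15}]'; python3 mw.py w9|tail -1; python3 gap.py w9
```

```text
time_s: 16.5
tcp_pos: [0.6714, -0.0016, 0.0066]
eef_rot: [180.0, -0.0, -6.6]
contact_force: [0.1, -0.5, -0.3]
gripper_width: 0.0744
gripper_force: 0.1
len 0.24755079006788736 yaw -6.651942407613041 C [ 0.71028577 -0.01886122] tcp [ 0.67141135 -0.0016355   0.00663965] -6.572654900512021
(200, [(146, -10), (153, 21), (193, -10), (226, -19)])
(225, [(146, -10), (153, 20), (160, 11), (194, -18), (197, 15), (224, -17)])
(270, [(146, -9), (153, 20), (160, 10), (194, -16), (197, 12)])
(330, [(146, -9), (153, 19), (194, -20), (199, 18)])
(380, [(146, -12), (153, 19), (194, -20), (198, 18)])
(450, [(146, -12), (153, 18), (160, 11), (194, -22), (199, 18), (225, -20)])
(480, [(146, -12), (153, 19), (193, -12), (197, 8), (226, -42)])
(540, [(146, -11), (153, 18), (160, 8), (194, -22), (198, 18), (226, -42)])
(580, [(146, -10), (153, 21), (160, 8), (194, -21), (198, 18), (227, -40)])
(610, [(146, -10), (153, 22), (193, -12), (221, -20)])
```

```bash
python3 -m crank '[{"xyz":[0.02,0,0],"delta_rot":[0,0,0],"claw":0.15},{"xyz":[0.03,0,0],"delta_rot":[0,0,0],"claw":0.15},{"xyz":[0.03,0,0],"delta_rot":[0,0,0],"claw":0.15}]'; python3 -m crank '[{"xyz":[0.02,0,0],"delta_rot":[0,0,0],"claw":0.15},{"xyz":[0.03,0,0],"delta_rot":[0,0,0],"claw":0.15},{"xyz":[0.03,0,0],"delta_rot":[0,0,0],"claw":0.15}]'; python3 mw.py w10|tail -1; python3 gap.py w10
```

```text
time_s: 16.92
tcp_pos: [0.6723, -0.0017, 0.0067]
eef_rot: [-180.0, -0.0, -6.6]
contact_force: [-1.0, -0.2, -0.4]
gripper_width: 0.074
gripper_force: 0.1
time_s: 17.3
tcp_pos: [0.6731, -0.0018, 0.0066]
eef_rot: [180.0, 0.0, -6.6]
contact_force: [-0.7, 0.2, 0.1]
gripper_width: 0.0742
gripper_force: 0.4
len 0.2478330495462664 yaw -6.655116071077149 C [ 0.71023642 -0.01909981] tcp [ 0.67310031 -0.00181357  0.00662976] -6.575194723250617
(200, [(149, -9), (157, 21), (197, -8), (226, -20)])
(225, [(149, -9), (157, 20), (164, 10), (198, -17), (201, 14), (227, -23)])
(270, [(149, -8), (157, 20), (164, 9), (197, -14), (201, 11)])
(330, [(150, -9), (157, 19), (198, -20), (203, 16)])
(380, [(150, -12), (157, 18), (198, -20), (202, 16)])
(450, [(150, -12), (157, 19), (164, 9), (198, -21), (203, 18), (225, -19)])
(480, [(150, -12), (157, 19), (197, -11), (226, -42)])
(540, [(150, -12), (157, 19), (164, 8), (198, -19), (202, 17), (226, -42)])
(580, [(150, -10), (157, 22), (164, 9), (198, -19), (202, 17), (226, -40)])
(610, [(150, -10), (157, 22), (197, -9), (221, -21)])
```

```bash
python3 -m crank '[{"xyz":[0.02,0,0],"delta_rot":[0,0,0],"claw":0.15},{"xyz":[0.03,0,0],"delta_rot":[0,0,0],"claw":0.15},{"xyz":[0.03,0,0],"delta_rot":[0,0,0],"claw":0.15}]'; python3 -m crank '[{"xyz":[0.02,0,0],"delta_rot":[0,0,0],"claw":0.15},{"xyz":[0.03,0,0],"delta_rot":[0,0,0],"claw":0.15},{"xyz":[0.03,0,0],"delta_rot":[0,0,0],"claw":0.15}]';  python3 - <<'E'
from plant import r,optics
import time
for i in range(4):
    optics.capture("wrist"); s=r.get_state(); print(s["contact_force"].round(2),s["tcp_pos"].round(4),s["moment"].round(2))
E
```

```text
time_s: 17.73
tcp_pos: [0.6731, -0.0018, 0.0066]
eef_rot: [180.0, 0.1, -6.6]
contact_force: [-5.0, 1.3, 3.7]
gripper_width: 0.0745
gripper_force: 2.6
time_s: 18.1
tcp_pos: [0.6731, -0.0018, 0.0066]
eef_rot: [180.0, 0.2, -6.6]
contact_force: [-7.0, 3.8, 6.6]
gripper_width: 0.0743
gripper_force: 4.2
[-8.42  4.15  6.79] [ 0.6732 -0.0019  0.0066] [1.12 2.85 0.04]
[-7.59  3.19  6.43] [ 0.6732 -0.0019  0.0066] [ 1.1  2.8 -0. ]
[-8.23  2.87  6.01] [ 0.6731 -0.0019  0.0066] [ 1.16  2.87 -0.05]
[-8.92  3.02  7.55] [ 0.6732 -0.0019  0.0066] [1.17 2.9  0.04]
```

```bash
python3 -m crank '[{"xyz":[-0.1,0,0],"delta_rot":[0,0,0],"claw":0.15},{"xyz":[-0.3,0,0],"delta_rot":[0,0,0],"claw":0.15},{"xyz":[-0.6,0,0],"delta_rot":[0,0,0],"claw":0.15},{"xyz":[-0.6,0,0],"delta_rot":[0,0,0],"claw":0.15},{"xyz":[-0.6,0,-1.5],"delta_rot":[0,0,0],"claw":0.15},{"xyz":[-0.6,0,-3],"delta_rot":[0,0,0],"claw":0.15},{"xyz":[-1.2,1.2,-5],"delta_rot":[0,0,0],"claw":0.15},{"xyz":[-1.8,1.6,-6.5],"delta_rot":[0,0,0],"claw":0.15},{"xyz":[-1.8,1.6,-6.5],"delta_rot":[0,0,0],"claw":0.15},{"xyz":[-1.8,1.6,-6.5],"delta_rot":[0,0,0],"claw":0.15},{"xyz":[-1.8,1.6,-6.5],"delta_rot":[0,0,0],"claw":0.15}]'
python3 - <<'E'
from h import *; import pickle,cv2
from plant import r,optics
s=r.get_state(); c=optics.capture("wrist"); pickle.dump((s,c),open("w11.pkl","wb")); g=c["img"].astype(float)
def wp(P):
    f=200/np.tan(np.radians(c["fovy"]/2)); R=Ro.from_euler("xyz",s["eef_rot"],degrees=True).as_matrix()
    p=(np.atleast_2d(P)-s["tcp_pos"])@R; H=c["hand_eye"]; p=(p-H[:3,3])@H[:3,:3]
    return np.c_[c["cx"]+f*p[:,0]/-p[:,2],c["cy"]+f*p[:,1]/p[:,2]]
for y in (.1,.06,.02,-.02,-.05,-.08):
    a=wp(T(JIG,[(0,y,.028),(0,y,.018),(-.022,y,.018)])); print(y,"pred",a.round(1).tolist())
    u=int(a[2,0]); p=g[int(a[0,1])-12:int(a[2,1])+15,u-1:u+2].mean(1); print("   ",int(a[0,1])-12,p[:,2].astype(int).tolist())
E
```

```text
time_s: 19.68
tcp_pos: [0.6154, -0.0434, 0.2003]
eef_rot: [180.0, 0.1, -6.6]
contact_force: [-0.1, -0.1, -0.1]
gripper_width: 0.0746
gripper_force: 0.0
0.1 pred [[210.8, 93.0], [214.1, 93.5], [215.9, 117.2]]
    80 [219, 219, 219, 220, 221, 220, 221, 221, 220, 220, 219, 205, 171, 130, 124, 149, 179, 198, 205, 206, 206, 203, 200, 198, 197, 198, 199, 195, 195, 194, 190, 190, 188, 189, 187, 179, 158, 125, 110, 113, 120, 127, 140, 153, 159, 159, 154, 153, 153, 154, 157, 157]
0.06 pred [[253.9, 93.0], [255.8, 93.6], [256.9, 117.2]]
    81 [218, 219, 220, 220, 220, 221, 220, 220, 220, 217, 203, 168, 128, 116, 120, 130, 155, 186, 200, 200, 201, 199, 196, 197, 198, 202, 203, 207, 206, 203, 202, 200, 200, 201, 194, 169, 127, 100, 96, 102, 116, 136, 152, 157, 158, 160, 162, 163, 163, 163, 160]
0.02 pred [[296.9, 93.1], [297.6, 93.6], [297.9, 117.3]]
    81 [216, 217, 218, 218, 218, 219, 219, 219, 219, 217, 202, 168, 127, 116, 120, 129, 155, 182, 193, 196, 197, 197, 195, 193, 194, 197, 199, 200, 200, 197, 195, 196, 197, 200, 197, 172, 130, 102, 98, 96, 97, 103, 119, 142, 152, 156, 159, 159, 159
[... 269 characters left out ...]
8, 100, 107, 129, 152, 161, 162, 163, 162, 161, 161, 165, 167]
-0.05 pred [[372.1, 93.1], [370.6, 93.7], [369.7, 117.3]]
    81 [210, 211, 211, 213, 213, 214, 214, 214, 214, 210, 198, 167, 129, 118, 124, 137, 158, 182, 193, 194, 196, 197, 195, 192, 192, 193, 193, 194, 194, 193, 192, 196, 199, 200, 198, 175, 132, 103, 100, 98, 99, 109, 129, 153, 162, 163, 164, 163, 163, 162, 161]
-0.08 pred [[404.3, 93.2], [401.8, 93.7], [400.4, 117.4]]
    81 [205, 206, 208, 208, 209, 209, 210, 210, 211, 208, 196, 164, 126, 116, 126, 153, 181, 192, 195, 195, 195, 197, 194, 192, 192, 192, 192, 193, 193, 194, 195, 196, 196, 198, 196, 174, 133, 103, 97, 99, 110, 126, 142, 157, 161, 160, 158, 159, 160, 160, 160]
```

The fence edge (row about 92.5) and the rail's front edge (row about 116.7) stay constant along the whole length and match a flush 22 mm rail. The hand is clear, so I'm handing in.

```bash
python3 -c "
from plant import r,job
print(job.close_job(), r.get_state()['time_s'])"
```

```text
the job is handed in; nothing more can be done
the job is handed in; nothing more can be done
```

The rail lies flat against the back fence along its whole length: I pushed its right end in behind the post first, then swung the left end in, all with the fingertips. The hand is clear and the job was handed in at about 20 s of the 72 s limit.

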